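# Clamp the circuit board and hold the spring probe on its red test point

## Robot

A 6-joint arm with a two-finger parallel gripper is mounted at the origin on a cart in front of the work surface, level with it; the furniture and walls round the work are solid. World frame = base frame: x ahead of the robot, y to its left, z up, the work surface at z = 0. Lengths are in m, angles in rad, forces in N, time in s.
With the tool pointing down it reaches from about 0.325 to 0.875 m from the base axis. Payload 4.4 kg.
Tool frame: the origin (TCP) lies midway between the tips of the shut fingers; the grasp point (between the pads) lies grip_point_offset behind it (grip_point_offset is the distance from the TCP to the grasp point, in m); z points along the fingers, y is the line along which they close (so a half turn about z gives the same grasp; the last joint's range is limited). The gripper opens to 85 mm and grips with 20 to 120 N. Pads are 22 mm wide; open, the fingers measure 114 mm over their backs; the gripper's body (76 mm by 85 mm) begins 54 mm behind the grasp point. The pads swing forward as they close: fully open they stand 13 mm farther back than shut.
Start: joints at [-1.286, 0.207, 1.542, -0, 1.393, -0.15], TCP at [0.242, -0.522, 0.231] pointing down, gripper open.
Joint ranges: [-2.73, 2.73], [-0.86, 2.22], [0.23, 2.46], [-1.11, 4.25], [0.08, 2.63], [-2.82, 2.82]. Speed limits (rad/s): [2.79, 2.79, 3.14, 3.14, 3.14, 3.14].

## Interface

Orientations are given as a unit quaternion [w, x, y, z].
In Python, from rig import get_state, get_image, get_calibration, close_job, find_in, grip_point_offset gives the robot as it stands.
- The arm moves only by the tool jog_arm, never from a script. Its argument "targets" is a list of rows, each a list of 3 entries, a list of its own where there are three numbers: the turn, a rotation vector about the tool's x, y, z in units of 10 degrees (1.0 is 10 degrees), then the shift along the tool's x, y, z in units of 30 mm (1.0 is 30 mm), then the opening, from -1 (shut) to 1 (fully open). In form: [[[ax, ay, az], [tx, ty, tz], grip], ...]. A call has 1 to 5 rows; each row shifts and turns the commanded pose from where the row before left it, along the tool's axes as they then stand; what a row does not reach is not made up. A row lasts 1/8 s, in which the tool goes at most 62.5 mm and 10.7 degrees, less where a joint would pass 70% of its speed; a pose out of reach is approached as far as the arm can. A call is refused whole if a number of a shift passes 1 or a number of a turn 1, either way. A call with a gripper value outside its range is refused whole. The fingers move at their own pace and stop on an object; "grip_force" is the grip in N (left out, the last holds). Time passes only in rows, so rows that do not move let the fingers close. It gives the time, the measured TCP pose, the force, the opening and the grip force at its end, in the units of the state.
- get_state(): the state, without advancing time (a new reading comes with each control period).
- get_image(name): name is "scene" or "top"; returns the picture (384x512x3 uint8, blue, green, red); there is no depth.
- get_calibration(name): a dict with "fx", "fy", "cx", "cy" (pixels), "camera_from_world" (4x4, takes a point from world to camera coordinates). Camera axes: x right, y down, z forward; pixel columns grow to the right and rows downward; lengths in m; the calibration is good to about 2 mm. A picture is of the moment at which its call begins. get_calibration takes no time and is no camera call.
- close_job(): hands the job in; it is judged then, once.
Trained networks look in the newest picture that a camera, given by its name, has taken for a name from the list of things; names that differ only in an ending like _2 or _b are one class to them, and where a whole thing is asked for, a point or a joint stands for the part that bears it (a point fixed in the world has none). Each returns a list of dicts, best first, with "conf" (0 to 1); they miss things now and then, are a little off and sometimes report something else, mostly with a low value. They report only what shows in the picture. A call takes as long as a camera call.
- find_in(camera, thing): "centre" ([x, y, z] in m, in world coordinates, good to about 4 mm: the middle of the surface that is visible of it).
The state is a dict: "t": time; "joint_positions": joint angles; "qvel": joint speeds; "joint_torque": joint torques, N m; "ee_pos": TCP position; "eef_rot": TCP orientation; "contact_force": force on the tool from outside, world axes, zero at the start; "ft_torque": the same for the moment, N m; "opening": opening from 0.0 (shut) to 1.0 (fully open); "grasp_force": force on a finger pad.
Only numpy, scipy, OpenCV 4.12 (cv2) and the standard library are available. Lean on these libraries where they do the work, as an engineer would, in place of code of your own. Each camera call takes 0.05 s, during which the arm holds its last target. There are 200 camera calls.

## Task

First swing the grey clamp frame of the sloping test fixture fully down onto the circuit board; then take the black spring probe out of its stand and touch its tip to the brass test point with the red ring. Hold the probe square to the sloping board (not plumb) and press lightly, so that its sprung tip is about half way in, and finish while holding it there: do not let go or put it back. Keep the probe off the blue-ringed and yellow-ringed test points, and leave the tape roll, the connector adapter and the tin where they are.

Things in the scene. Friction and masses are not known exactly. Their poses are not given: they have to be found in the camera images.
- fixture: Fixed aluminium test fixture, footprint 160 x 150 mm, 60 mm high at the middle, on the worktop. Origin: centre of its underside; x runs from its low front edge (robot side) to its high rear edge, y to the left, z up. Its top plate rises 15 degrees from front to rear, so the board faces up and towards the robot.
- board: Green circuit board, 108 x 108 mm, fixed on the fixture's sloping plate. Origin: centre of its upper face (65 mm above the worktop); x up the slope, y left, z square out of the board, 15 degrees off vertical. A black finned heat sink and a relay (22 mm tall) stand on its upper half; the three test points lie in a row on its lower half.
- clamp (a joint): Hinge of the grey clamp frame (122 x 128 mm, 6 mm thick, with a 78 x 88 mm window over the test points), rad: 0 = fully down on the board, larger = swung up; starts at 0.5 to 0.9. The hinge is stiff: the frame stays where it is left and needs about 1 N at the tab to push down.
- clamp_hinge (a point): Middle of the clamp frame's hinge axis, which runs along the fixture's y at its upper rear edge, 85 mm above the worktop. The frame reaches from here towards the robot.
- clamp_tab (a point): Top face of the orange finger tab in the middle of the frame's front edge, 147 mm from the hinge; the tab is 36 mm wide and 30 mm long. Push it down here with closed fingertips along the arc about the hinge. With the frame down it is about 52 mm above the worktop.
- pad_red: Brass test point with the RED ring: disc 12 mm across, 2 mm proud of the board, ring 19 mm across; the target. Origin: centre of its upper face, 63 mm above the worktop. The face is parallel to the board, but these axes stay level. The three points lie 26 mm apart in a row across the fixture, 18 mm down the slope from the board's centre; which colour is where changes.
- pad_blue: The same test point with a BLUE ring; not to be touched.
- pad_yellow: The same test point with a YELLOW ring; not to be touched.
- stand: Fixed round stand: foot 68 mm across, black tube 32 mm across and 68 mm high with a 16 mm bore, open at the top; the probe hangs in it by its collar. Origin: centre of the underside.
- probe: Round spring probe, 129 mm long, about 60 g, upright in the stand. Origin: its point with the sprung tip fully out; z along it to the rear end. From there: brass tip to 12 mm, steel barrel 12 mm across to 62, red collar 23 mm across to 68 (rests on the stand's rim), black round grip 15 mm across to 124, red cap to 129. Grip from above about 100 mm from the point; draw it straight up.
- plunger (a joint): How far the sprung tip is pushed into the probe, m: 0 fully out, 0.008 fully in. The spring pushes with 0.8 N at first touch, 2.4 N half way in and 4 N fully in.
- probe_tip (a point): The very point of the sprung tip (moves with it).
- tape_roll: Bystander: loose blue tape roll, 50 mm across, 18 mm high; origin under its centre.
- adapter: Bystander: loose off-white connector adapter with two black screws, 53 x 31 x 21 mm; origin under its centre.
- tin: Bystander: loose white round tin, 60 mm across, 29 mm high; origin under its centre.

How it is judged:
On the way, in this order (a step that is already met when the one before it is completed fails the run):
1. the clamp frame is fully down (value of joint clamp below 0.04 rad), for 0.2 s.
2. the probe is drawn out of the stand, the frame still down (height (world z) of probe above 0.078 m and value of joint clamp below 0.04 rad and contact force between the fingers and probe above 0.5 N), for 0.2 s.
At the end, for the whole second after the job is handed in: Fingers hold the probe, nothing else carries it: frame down (< 0.04 rad), tip within 6 mm of the red point's centre and pressing 0.8 to 5 N on it, sprung tip in by 1.2 to 6.8 mm, probe square to the board within 0.13 rad, at rest (value of joint clamp below 0.04 rad and distance between probe_tip and pad_red below 0.006 m and angle between the z axis of probe and the z axis of board, either way round below 0.13 rad and value of joint plunger between 0.0012 and 0.0068 m and contact force between probe and pad_red between 0.8 and 5 N and contact force between the fingers and probe above 1 N and contact force between probe and stand below 0.1 N and contact force between probe and fixture below 0.3 N and linear speed of probe below 0.02 m/s); the arm keeps its last pose, push and grip.
It fails at once if the probe presses on the red test point with more than 12 N (contact force between probe and pad_red above 12 N).
It fails at once if the probe touches the blue or the yellow test point (contact force between probe and pad_blue above 0.3 N or contact force between probe and pad_yellow above 0.3 N).
It fails at once if the tape roll, the adapter or the tin is moved more than 25 mm (distance of any of tape_roll, adapter, tin from where it was at the start of the episode above 0.025 m).
It also fails if it takes over 54 s, if anything falls off the work surface, if the arm or the gripper's body presses on something with over 40 N, if the wrist force passes 120 N, or if a joint passes its speed limit or range.

## Working session

There is one attempt and no reset: what is moved stays moved. The work goes in short steps, Python scripts to look and compute and a tool call to move; the robot and the scene stay as the last step left them, time stands still between calls to the robot, and variables do not carry over. Pictures are saved under pics/ and viewed, at most 10 in all, crops included, and the job is handed in when it is done.

Besides the shell and the picture viewer there is one more tool, called after "Emit:" as name([rows], argument=value, ...), one row to a line, values as JSON. jog_arm: Moves the arm, as the interface text tells. Its arguments: {"type":"object","properties":{"targets":{"type":"array","items":{"type":"array"}},"grip_force":{"type":"number"}},"required":["targets"]}

```bash
mkdir -p pics; ls; python3 - <<'E'
from rig import *
import cv2, numpy as np
s=get_state(); print(s, grip_point_offset)
for n in("scene","top"):
    im=get_image(n); cv2.imwrite(f"pics/{n}0.png",im)
    c=get_calibration(n); print(n,c['fx'],c['cx'],c['cy'],np.round(np.linalg.inv(c['camera_from_world']),3).tolist())
    for t in ["fixture","board","clamp_tab","pad_red","pad_blue","pad_yellow","stand","probe","tape_roll","adapter","tin"]:
        print(n,t,[(np.round(d['centre'],4).tolist(),round(d['conf'],2)) for d in find_in(n,t)[:2]])
print(get_state()['t'])
E
```

```text
pics
{'t': 0.0, 'joint_positions': array([-1.28651729e+00,  2.07433047e-01,  1.54302012e+00, -4.67075557e-06,
        1.39345885e+00, -1.50484324e-01]), 'qvel': array([-0.00032388, -0.00010436, -0.00055956, -0.00021553, -0.00068766,
       -0.00073026]), 'joint_torque': array([ 2.23476177e-04, -3.83035684e+01, -2.91594028e+01, -4.10788425e-05,
        1.05864363e-02,  7.13810152e-06]), 'ee_pos': array([ 0.24196414, -0.5207562 ,  0.23008696]), 'eef_rot': array([-1.15693522e-03,  9.76464752e-01,  2.15673928e-01, -7.98149970e-05]), 'contact_force': array([-0.34239171,  0.00594924,  0.50293105]), 'ft_torque': array([-0.05203505, -0.00761932, -0.01201179]), 'grasp_force': 0.0, 'opening': 1.0038901861345508} 0.0187
scene 373.7098218020925 254.5340023552234 189.1156146037636 [[-0.759, -0.37, 0.536, 0.127], [-0.652, 0.431, -0.624, 0.511], [0.0, -0.823, -0.568, 0.56], [0.0, 0.0, 0.0, 1.0]]
scene fixture [([0.5807, 0.1632, 0.1167], 0.73), ([0.5756, 0.191, 0.0569], 0.71)]
scene board [([0.4769, -0.2353, 0.1016], 0.54), ([0.6559, -0.1013, 0.0151], 0.34)]
scene clamp_tab [([0.5779, 0.1636, 0.1195
[... 475 characters left out ...]
top 440.2260445873036 261.3540112300313 193.1153975810445 [[-0.013, -0.996, 0.087, 0.482], [-1.0, 0.013, 0.003, -0.044], [-0.004, -0.087, -0.996, 1.137], [0.0, 0.0, 0.0, 1.0]]
top fixture [([0.5996, 0.1536, 0.0867], 0.62)]
top board [([0.6135, 0.1766, 0.0761], 0.67)]
top clamp_tab [([0.5872, 0.1548, 0.1178], 0.61)]
top pad_red [([0.5858, 0.1582, 0.0628], 0.43), ([0.4854, -0.2337, 0.1051], 0.36)]
top pad_blue [([0.486, -0.06, 0.0152], 0.75), ([0.5836, 0.1826, 0.0622], 0.44)]
top pad_yellow []
top stand [([0.4845, -0.2335, 0.0127], 0.63)]
top probe []
top tape_roll [([0.4887, -0.059, 0.0163], 0.51)]
top adapter [([0.6566, -0.1037, 0.0159], 0.82)]
top tin [([0.7011, -0.2744, 0.0284], 0.72)]
1.2
```

```bash
python3 - <<'E'
import cv2, numpy as np
a=cv2.imread("pics/top0.png"); 
cv2.imwrite("pics/t0.png",cv2.resize(a[80:290,100:380],None,fx=2.85,fy=2.85,interpolation=2))
b=cv2.imread("pics/scene0.png"); cv2.imwrite("pics/s0.png",cv2.resize(b,None,fx=1.5,fy=1.5))
E
```

```text
(no output)
```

View pics/t0.png

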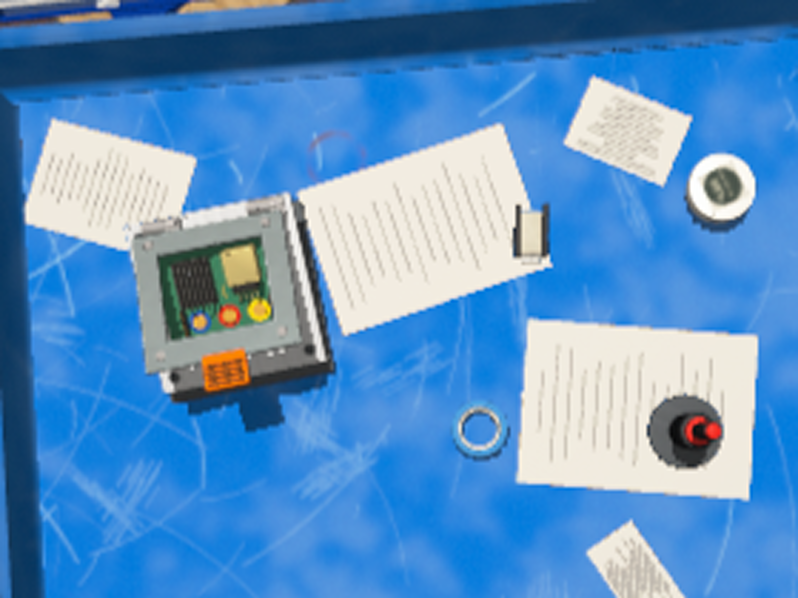

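View pics/s0.png

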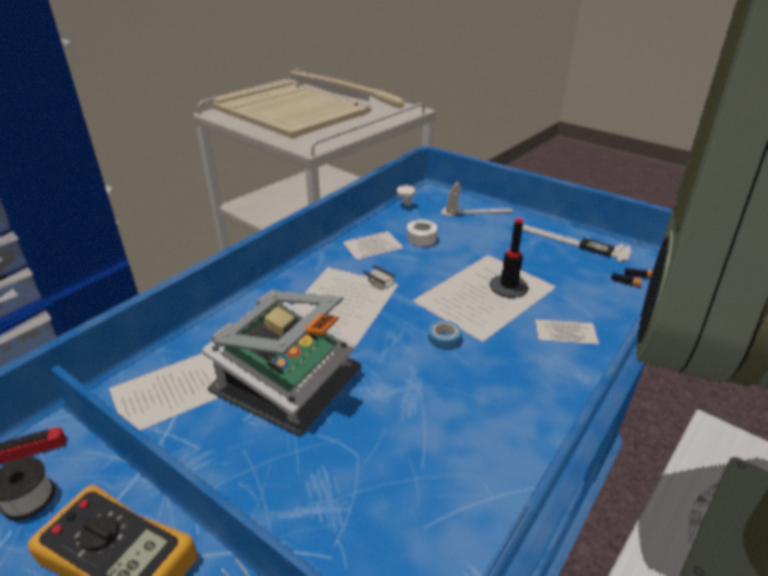

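The top crop shows the fixture at left with the pads in a row: blue (199,322), red (229,316, the middle one) and yellow (260,309). The orange tab is at (226,371), the probe and stand at about (690,430), and the tape roll at (480,430). The scene view shows the frame half up, with the probe upright.

```bash
cat > h.py <<'E'
from rig import *
import cv2, numpy as np
from scipy.spatial.transform import Rotation as R
def proj(n):
    c=get_calibration(n); K=np.array([[c['fx'],0,c['cx']],[0,c['fy'],c['cy']],[0,0,1]]); return K@np.array(c['camera_from_world'])[:3]
def onz(n,uv,z):
    c=get_calibration(n); W=np.linalg.inv(c['camera_from_world']); d=W[:3,:3]@[(uv[0]-c['cx'])/c['fx'],(uv[1]-c['cy'])/c['fy'],1]
    return W[:3,3]+d*(z-W[2,3])/d[2]
def tri(a,b):
    X=cv2.triangulatePoints(proj("scene"),proj("top"),np.array(a,float).reshape(2,1),np.array(b,float).reshape(2,1))[:,0]; return X[:3]/X[3]
def pix(n,P):
    q=proj(n)@np.append(P,1); return q[:2]/q[2]
def seg(im,lo,hi,box,smin=130,vmin=60):
    h=cv2.cvtColor(im,cv2.COLOR_BGR2HSV); x0,y0,x1,y1=map(int,box)
    m=cv2.inRange(h,(max(lo,0),smin,vmin),(hi,255,255))
    if lo<0: m|=cv2.inRange(h,(180+lo,smin,vmin),(180,255,255))
    k=np.zeros_like(m); k[y0:y1,x0:x1]=m[y0:y1,x0:x1]
    n,l,st,c=cv2.connectedComponentsWithStats(k)
    o=sorted(range(1,n),key=lambda i:-st[i,4]); return [(c[i].round(1).tolist(),st[i].tolist()) for i in o[:4]]
def quat(s): q=s['eef_rot']; return R.from_quat([q[1],q[2],q[3],q[0]])
E
python3 - <<'E'
from h import *
t=cv2.imread("pics/top0.png"); s=cv2.imread("pics/scene0.png")
tb=lambda a,b,c,d:(100+a/2.85,80+b/2.85,100+c/2.85,80+d/2.85)
print("tab top",seg(t,5,17,tb(195,340,255,400))); print("tab sc",seg(s,3,17,(195,200,235,230)))
for n,lo,hi in(("red",-8,8),("blue",100,125),("yel",22,35)):
    print(n,seg(t,lo,hi,tb(180,295,280,340),120)[:2],seg(s,lo,hi,(175,218,215,250),110)[:2])
print("cap/collar top",seg(t,-8,8,tb(640,390,740,470))); print("sc",seg(s,-8,8,(325,140,360,200)))
for n,p in(("blue",(199,322)),("red",(229,316)),("yel",(260,309))):
    print(n,onz("top",(100+p[0]/2.85,80+p[1]/2.85),.063))
print("tapebox scene crop");cv2.imwrite("pics/s1.png",cv2.resize(s[185:290,130:250],None,fx=5,fy=5,interpolation=2))
cv2.imwrite("pics/t1.png",cv2.resize(t[140:230,140:225],None,fx=6.5,fy=6.5,interpolation=2))
E
```

```text
tab top [([178.6, 209.7], [171, 202, 17, 16, 204])]
tab sc [([213.1, 216.3], [204, 210, 21, 14, 177])]
red [([180.2, 190.3], [177, 187, 8, 8, 24])] [([196.1, 235.2], [191, 232, 9, 6, 17])]
blue [([169.6, 192.8], [166, 189, 8, 8, 22])] [([190.8, 242.0], [190, 240, 2, 5, 5]), ([183.0, 239.5], [183, 239, 1, 2, 2])]
yel [([190.3, 188.1], [187, 184, 8, 9, 45])] [([203.9, 227.5], [199, 223, 9, 8, 30])]
cap/collar top [([345.8, 230.6], [340, 226, 13, 10, 77])]
sc [([341.8, 169.3], [338, 167, 9, 5, 37]), ([345.5, 147.0], [344, 146, 4, 3, 12])]
blue [0.57964842 0.18329944 0.063     ]
red [0.58449418 0.15750556 0.063     ]
yel [0.59019652 0.13083491 0.063     ]
tapebox scene crop
```

View pics/s1.png

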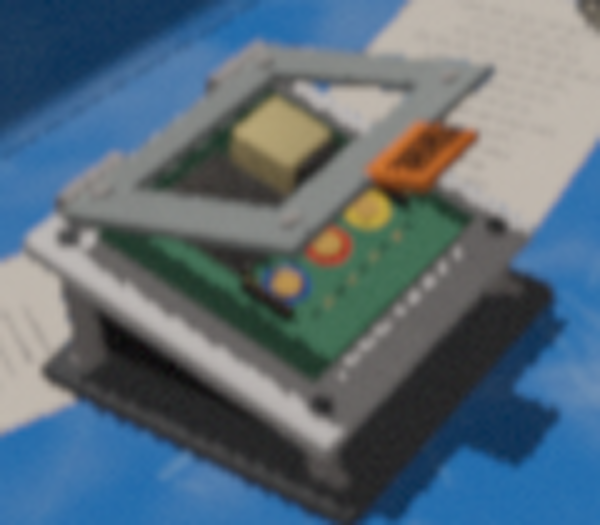

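View pics/t1.png

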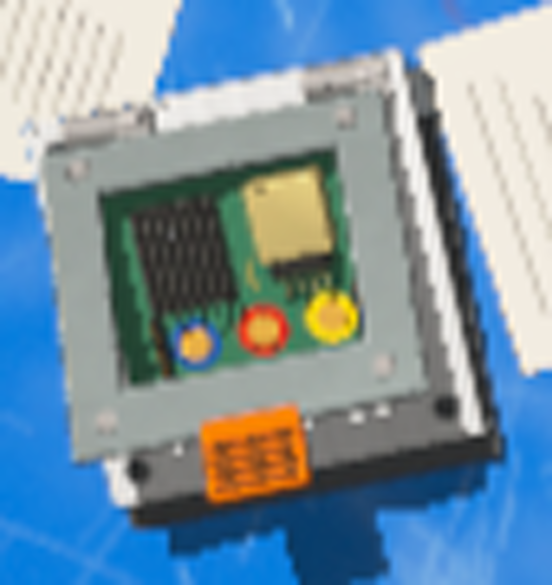

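The crops show red as the middle point in both views: t1 (263,329) and s1 (328,245). Blue and yellow are on either side of it, and the tab centre is at t1 (256,455) and s1 (420,155).

```bash
python3 - <<'E'
from h import *
T=lambda a,b:(140+a/6.5,140+b/6.5); S=lambda a,b:(130+a/5,185+b/5)
P={}
for n,a,b in(("blue",S(286,283),T(196,343)),("red",S(328,245),T(263,330)),("yel",S(367,209),T(332,317))):
    P[n]=onz("top",b,.063); print(n,P[n].round(4),onz("scene",a,.063).round(4),tri(a,b).round(4))
for n,a,b in(("tab",S(424,153),T(257,453)),("tab FL",S(372,165),T(212,500)),("tab BR",S(470,130),T(298,408))):
    print(n,tri(a,b).round(4))
d=P["blue"]-P["yel"]; print("spacing",np.linalg.norm(d)/2,"yaw",np.arctan2(-d[0],d[1]))
# collar/cap of probe: cap at z~.132-.137, collar .068-.074
print("collar sc",onz("scene",(341.8,169.3),.071),"cap sc",onz("scene",(345.5,147),.1345))
s=cv2.imread("pics/scene0.png");t=cv2.imread("pics/top0.png")
v=np.hstack([cv2.resize(t[200:260,315:370],None,fx=7,fy=7,interpolation=2)[:420],cv2.resize(s[138:203,320:365],None,fx=6.46,fy=6.46,interpolation=2)[:420]])
cv2.imwrite("pics/p1.png",v);print(v.shape)
E
```

```text
blue [0.5802 0.1825 0.063 ] [0.5787 0.186  0.063 ] [0.5809 0.1835 0.0598]
red [0.5848 0.1572 0.063 ] [0.5829 0.1604 0.063 ] [0.5853 0.158  0.06  ]
yel [0.5893 0.1312 0.063 ] [0.5874 0.1351 0.063 ] [0.5901 0.1321 0.0594]
tab [0.5353 0.1475 0.1268]
tab FL [0.5247 0.167  0.137 ]
tab BR [0.5453 0.1287 0.1234]
spacing 0.026052660047239884 yaw 0.17712215066511752
collar sc [ 0.48039018 -0.23506787  0.071     ] cap sc [ 0.47935297 -0.23412824  0.1345    ]
(420, 676, 3)
```

View pics/p1.png

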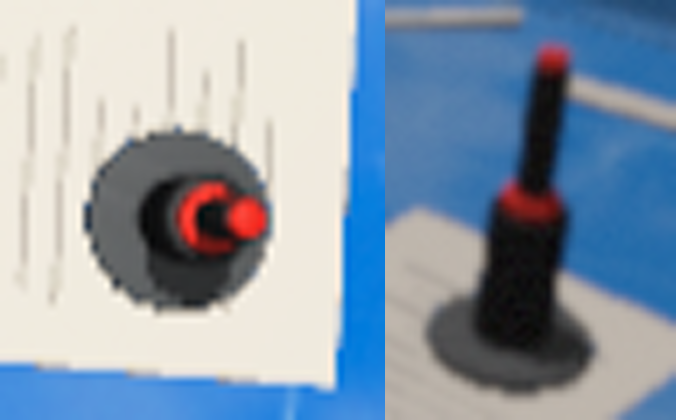

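The p1 crop shows the stand foot centred at (178,218) and the cap at (247,217). In the scene half, the collar is at (531,203) and the cap at (553,58). The probe is upright. I'll start with the clamp.

```bash
cat >> h.py <<'E'
YAW=0.177
def go(P,n=None,yaw=YAW,tilt=0.0):
    """remaining move to TCP P with tool yaw and forward tilt, in tool units"""
    s=get_state(); r=quat(s)
    goal=R.from_matrix(np.array([[np.cos(yaw),np.sin(yaw),0],[np.sin(yaw),-np.cos(yaw),0],[0,0,-1]]).T)*R.from_rotvec([0,-tilt,0])
    print("t",s['t'],"pos",s['ee_pos'].round(4),"shift",(r.inv().apply(np.array(P)-s['ee_pos'])/.03).round(2),"turn",((r.inv()*goal).as_rotvec(degrees=True)/10).round(2),"f",s['contact_force'].round(2),"op",round(s['opening'],3),s['grasp_force'])
E
python3 - <<'E'
from h import *
print(onz("top",(340.4,231.1),.006),onz("top",(350.3,231.),.135),onz("top",(315+205/7,200+217/7),.074))
print(onz("scene",(320+(553-385)/6.46,138+58/6.46),.133))
print(onz("scene",(320+(531-385)/6.46,138+203/6.46),.071))
go((.533,.149,.2))
E
```

```text
[ 0.48127095 -0.24173236  0.006     ] [ 0.48131081 -0.24157607  0.135     ] [ 0.48144388 -0.23917204  0.074     ]
[ 0.47972569 -0.23764483  0.133     ]
[ 0.478576   -0.23584741  0.071     ]
t 1.2 pos [ 0.2422 -0.5215  0.2313] shift [ 18.21 -16.19   1.04] turn [ 0.   -0.    1.48] f [-0.33  0.17  0.34] op 0.997 0.0
```

Emit:
jog_arm([
  [[0,0,0.75],[0.7,-1,0],-1],
  [[0,0,0.73],[0.7,-1,0],-1],
  [[0,0,0],[0.65,-1,0.2],-1],
  [[0,0,0],[0.65,-1,0.2],-1],
  [[0,0,0],[0.65,-1,0.2],-1],
])

```text
t: 1.82
ee_pos: [0.3018, -0.3507, 0.2133]
eef_rot: [0.0, 0.996, 0.088, 0.0]
contact_force: [-0.4, -0.1, 0.0]
opening: 0.006
grasp_force: 0.0
```

Emit:
jog_arm([
  [[0,0,0],[0.65,-1,0],-1],
  [[0,0,0],[0.65,-1,0],-1],
  [[0,0,0],[0.65,-1,0],-1],
  [[0,0,0],[0.65,-1,0],-1],
  [[0,0,0],[0.65,-1,0],-1],
])

```text
t: 2.45
ee_pos: [0.3715, -0.1859, 0.2135]
eef_rot: [0.0, 0.996, 0.088, 0.0]
contact_force: [0.1, 0.4, 0.2]
opening: 0.002
grasp_force: 0.0
```

Emit:
jog_arm([
  [[0,0,0],[0.65,-1,0],-1],
  [[0,0,0],[0.65,-1,0],-1],
  [[0,0,0],[0.65,-1,0],-1],
  [[0,0,0],[0.65,-1,0],-1],
  [[0,0,0],[0.65,-1,0],-1],
])

```text
t: 3.08
ee_pos: [0.4412, -0.021, 0.2135]
eef_rot: [0.0, 0.996, 0.088, 0.0]
contact_force: [0.1, -0.2, 1.1]
opening: -0.002
grasp_force: 0.0
```

```bash
python3 -c "
from h import *
go((.533,.149,.15))"
```

```text
t 3.075 pos [ 0.4412 -0.021   0.2135] shift [ 4.01 -5.04  2.12] turn [ 0. -0. -0.] f [ 0.09 -0.25  1.06] op -0.002 0.0
```

Emit:
jog_arm([
  [[0,0,0],[0.8,-1,0],-1],
  [[0,0,0],[0.8,-1,0],-1],
  [[0,0,0],[0.8,-1,0],-1],
  [[0,0,0],[0.8,-1,0],-1],
  [[0,0,0],[0.8,-1,0],-1],
])

```text
t: 3.7
ee_pos: [0.5332, 0.1479, 0.2134]
eef_rot: [0.0, 0.996, 0.088, 0.0]
contact_force: [-0.2, 0.5, -0.1]
opening: -0.003
grasp_force: 0.0
```

Emit:
jog_arm([
  [[0,0,0],[0,0,1],-1],
  [[0,0,0],[0,0,1],-1],
  [[0,0,0],[0,0,0.6],-1],
  [[0,0,0],[0,0,0.4],-1],
  [[0,0,0],[0,0,0.3],-1],
])

```text
t: 4.32
ee_pos: [0.533, 0.1466, 0.1143]
eef_rot: [-0.0, 0.996, 0.088, 0.0]
contact_force: [0.3, 0.3, 0.2]
opening: -0.0
grasp_force: 0.2
```

```bash
python3 -c "
from h import *
go((.533,.149,.055))
im=get_image('scene'); cv2.imwrite('pics/s2.png',cv2.resize(im[100:300,90:290],None,fx=3,fy=3,interpolation=2)); print(pix('scene',get_state()['ee_pos']))"
```

```text
t 4.325 pos [0.533  0.1466 0.1143] shift [ 0.01 -0.08  1.98] turn [ 0.   -0.01 -0.  ] f [0.32 0.28 0.23] op -0.0 0.2120513271074742
[217.03104831 221.69361519]
```

View pics/s2.png

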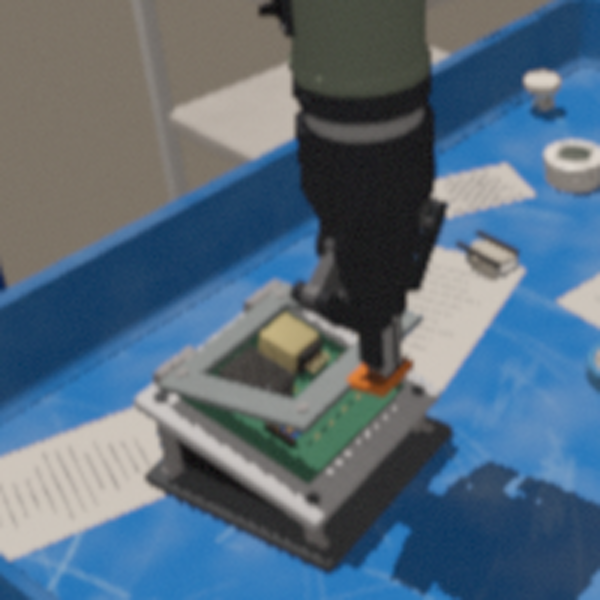

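The fingertips are on the orange tab at about (383,375), and the frame is starting down. Next I push it all the way.

Emit:
jog_arm([
  [[0,0,0],[0,-0.05,0.5],-1],
  [[0,0,0],[0,0,0.5],-1],
  [[0,0,0],[0,0,0.5],-1],
  [[0,0,0],[0,0,0.3],-1],
  [[0,0,0],[0,0,0.1],-1],
])

```text
t: 5.0
ee_pos: [0.5314, 0.148, 0.0567]
eef_rot: [0.0, 0.996, 0.088, -0.001]
contact_force: [-4.7, -1.2, 9.8]
opening: 0.001
grasp_force: 5.5
```

Emit:
jog_arm([
  [[0,0,0],[0,0,0.1],-1],
  [[0,0,0],[0,0,0.05],-1],
  [[0,0,0],[0,0,0.05],-1],
  [[0,0,0],[0,0,0],-1],
])

```text
t: 5.5
ee_pos: [0.5317, 0.1481, 0.0559]
eef_rot: [0.0, 0.996, 0.088, -0.001]
contact_force: [-15.3, -2.9, 29.4]
opening: -0.0
grasp_force: 16.3
```

Emit:
jog_arm([
  [[0,0,0],[0,0,-1],-1],
  [[0,0,0],[0,0,-1],-1],
  [[0,0,0],[0,0,-1],-1],
  [[0,0,0],[-0.3,1,-1],0],
  [[0,0,0],[-0.3,1,-0.5],1],
])

```text
t: 6.12
ee_pos: [0.5263, 0.0855, 0.1887]
eef_rot: [0.0, 0.996, 0.089, 0.002]
contact_force: [0.8, -0.3, -0.7]
opening: 0.418
grasp_force: 0.0
```

Emit:
jog_arm([
  [[0,0,0],[-0.3,1,0],1],
  [[0,0,0],[-0.3,1,0],1],
  [[0,0,0],[-0.3,1,0],1],
  [[0,0,0],[-0.3,1,0],1],
  [[0,0,0],[-0.3,1,0],1],
])

```text
t: 6.75
ee_pos: [0.507, -0.0707, 0.1865]
eef_rot: [0.0, 0.996, 0.088, 0.0]
contact_force: [0.2, 0.2, -0.4]
opening: 1.002
grasp_force: 0.0
```

Emit:
jog_arm([
  [[0,0,0],[-0.3,1,0],0.2],
  [[0,0,0],[-0.3,1,0],0.2],
  [[0,0,0],[-0.3,1,0],0.2],
  [[0,0,0],[-0.3,1,0],0.2],
])

```text
t: 7.25
ee_pos: [0.4927, -0.1952, 0.1865]
eef_rot: [0.0, 0.996, 0.088, 0.0]
contact_force: [0.3, 0.2, 0.2]
opening: 0.6
grasp_force: 0.0
```

```bash
python3 -c "
from h import *
go((.4805,-.239,.16))
for n in ('scene','top'):
    im=get_image(n); cv2.imwrite(f'pics/{n}3.png',im)
a=cv2.imread('pics/top3.png')[130:260,140:390]; b=cv2.imread('pics/scene3.png')[90:260,130:400]
a=cv2.resize(a,(750,390),interpolation=2); cv2.imwrite('pics/t3.png',a)
for n in ('scene','top'): print(n,[(np.round(d['centre'],4).tolist(),round(d['conf'],2)) for d in find_in(n,'clamp_tab')[:2]])
cv2.imwrite('pics/s3.png',cv2.resize(b,(800,504),interpolation=2))"
```

```text
t 7.25 pos [ 0.4927 -0.1952  0.1865] shift [-0.66  1.37  0.88] turn [ 0. -0. -0.] f [0.29 0.22 0.21] op 0.6 0.0
scene [([0.5798, 0.164, 0.0691], 0.82), ([0.5848, 0.1587, 0.0648], 0.66)]
top [([0.5935, 0.1544, 0.0728], 0.82)]
```

View pics/s3.png

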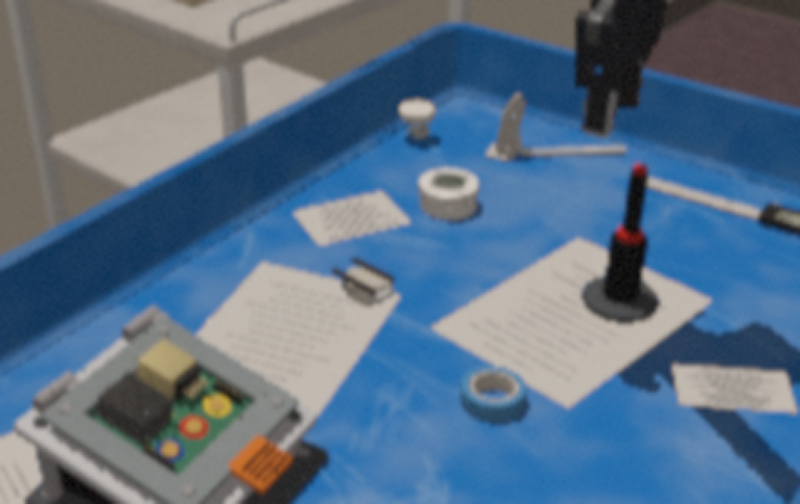

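The picture shows the frame flat on the board, the tab at (262,463), the red pad at (195,427) and the probe still upright. I'll go down on the probe.

Emit:
jog_arm([
  [[0,0,0],[-0.33,0.69,0],0.2],
  [[0,0,0],[-0.33,0.68,0],0.2],
  [[0,0,0],[0,0,0.8],0.2],
  [[0,0,0],[0,0,0.8],0.2],
  [[0,0,0],[0,0,0.8],0.2],
])

```text
t: 8.07
ee_pos: [0.4808, -0.2368, 0.1137]
eef_rot: [-0.0, 0.996, 0.089, 0.0]
contact_force: [0.3, -0.3, 0.5]
opening: 0.598
grasp_force: 0.0
```

Emit:
jog_arm([
  [[0,0,0],[0,0,0.6],0.2],
  [[0,0,0],[0,0,0.25],0.2],
  [[0,0,0],[0,0,0],-0.3],
  [[0,0,0],[0,0,0],-0.5],
], grip_force=25)

```text
t: 8.57
ee_pos: [0.4813, -0.2385, 0.0898]
eef_rot: [0.001, 0.996, 0.088, 0.001]
contact_force: [0.3, 0.1, -0.1]
opening: 0.251
grasp_force: 0.0
```

```bash
python3 -c "
from h import *
go((.4805,-.239,.089))
a=get_image('top');b=get_image('scene')
v=np.hstack([cv2.resize(a[190:270,310:390],None,fx=5,fy=5,interpolation=2),cv2.resize(b[120:200,300:380],None,fx=5,fy=5,interpolation=2)])
cv2.imwrite('pics/g4.png',v)"
```

```text
t 8.575 pos [ 0.4813 -0.2385  0.0898] shift [-0.03  0.01  0.03] turn [ 0.01 -0.01 -0.  ] f [ 0.35  0.1  -0.13] op 0.251 0.0
```

View pics/g4.png

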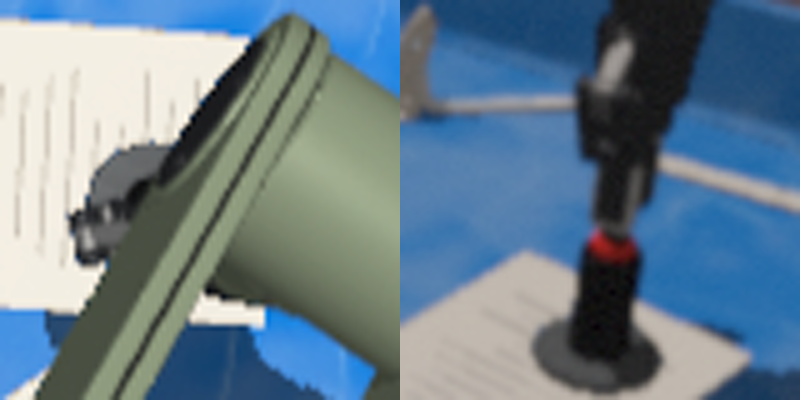

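The scene half shows the fingers around the grip just above the collar at (613,245), not yet touching. I'll close and draw the probe up.

Emit:
jog_arm([
  [[0,0,0],[0,0,0],-1],
  [[0,0,0],[0,0,0],-1],
  [[0,0,0],[0,0,0],-1],
  [[0,0,0],[0,0,0],-1],
], grip_force=50)

```text
t: 9.18
ee_pos: [0.4811, -0.2387, 0.0894]
eef_rot: [0.001, 0.996, 0.088, 0.001]
contact_force: [0.7, -2.2, 2.9]
opening: 0.161
grasp_force: 48.7
```

Emit:
jog_arm([
  [[0,0,0],[0,0,-0.3],-1],
  [[0,0,0],[0,0,-0.7],-1],
  [[0,0,0],[0,0,-0.8],-1],
  [[0,0,0],[0,0,-0.8],-1],
  [[0,0,0],[0,0,-0.8],-1],
])

```text
t: 9.8
ee_pos: [0.4795, -0.2368, 0.1911]
eef_rot: [-0.002, 0.996, 0.088, -0.001]
contact_force: [0.8, -0.5, -0.2]
opening: 0.159
grasp_force: 49.0
```

Emit:
jog_arm([
  [[0,0,0],[0.35,-0.9,-0.5],-1],
  [[0,0,0],[0.35,-0.9,-0.4],-1],
  [[0,0,0],[0.35,-0.9,0],-1],
  [[0,0,0],[0.35,-0.9,0],-1],
  [[0,0,0],[0.35,-0.9,0],-1],
])

```text
t: 10.42
ee_pos: [0.5074, -0.094, 0.2174]
eef_rot: [-0.001, 0.996, 0.088, -0.001]
contact_force: [-0.6, -0.3, -0.6]
opening: 0.158
grasp_force: 49.0
```

Emit:
jog_arm([
  [[0,0,0],[0.35,-0.9,0],-1],
  [[0,0,0],[0.35,-0.9,0],-1],
  [[0,0,0],[0.35,-0.9,0],-1],
  [[0,0,0],[0.35,-0.9,0],-1],
  [[0,0,0],[0.35,-0.9,0],-1],
])

```text
t: 11.05
ee_pos: [0.5351, 0.0478, 0.2173]
eef_rot: [-0.001, 0.996, 0.088, -0.002]
contact_force: [-0.4, -0.1, 0.8]
opening: 0.163
grasp_force: 49.0
```

Emit:
jog_arm([
  [[0,0.3,0],[0.3,-0.9,0],-1],
  [[0,0.3,0],[0.2,-0.9,0],-1],
  [[0,0.3,0],[0.2,-0.9,0],-1],
  [[0,0.3,0],[0.1,-0.7,0],-1],
  [[0,0.3,0],[0,0,0],-1],
])

```text
t: 11.68
ee_pos: [0.5403, 0.1527, 0.2185]
eef_rot: [-0.012, 0.988, 0.089, 0.129]
contact_force: [-0.3, 0.4, -0.5]
opening: 0.164
grasp_force: 49.0
```

```bash
sed -i 's/\[0,-tilt,0\]/[0,tilt,0]/' h.py; cat >> h.py <<'E'
N=np.array([-np.sin(.2618)*np.cos(YAW),-np.sin(.2618)*np.sin(YAW),np.cos(.2618)])
E
python3 -c "
from h import *
go(np.array([.584,.1588,.063])+.114*N,tilt=.2618)"
```

```text
t 11.675 pos [0.5403 0.1527 0.2185] shift [0.08 0.06 1.59] turn [-0.01  0.01  0.01] f [-0.28  0.4  -0.53] op 0.164 49.03300166130066
```

Close to hover, about 15 mm clear, then look.

Emit:
jog_arm([
  [[0,0,0],[0.05,0.05,0.6],-1],
  [[0,0,0],[0,0,0.6],-1],
  [[0,0,0],[0,0,0.5],-1],
  [[0,0,0],[0,0,0.3],-1],
  [[0,0,0],[0,0,0],-1],
])

```text
t: 12.3
ee_pos: [0.5586, 0.1521, 0.1601]
eef_rot: [-0.011, 0.988, 0.087, 0.129]
contact_force: [-0.2, -0.3, -0.8]
opening: 0.158
grasp_force: 49.1
```

```bash
python3 -c "
from h import *
go(np.array([.584,.1588,.063])+.0794*N,tilt=.2618)
s=get_state(); tip=s['ee_pos']+quat(s).apply([0,0,.0834]); print('tip',tip)
for n in('scene','top'): cv2.imwrite(f'pics/{n}5.png',get_image(n)); print(n,pix(n,tip))
for n in('scene','top'):
  for q in ('probe_tip','pad_red','probe'): print(n,q,[(np.round(d['centre'],4).tolist(),round(d['conf'],2)) for d in find_in(n,q)[:1]])
a=cv2.imread('pics/top5.png');b=cv2.imread('pics/scene5.png')
cv2.imwrite('pics/h5.png',np.hstack([cv2.resize(a[160:220,150:210],None,fx=6.6,fy=6.6,interpolation=2),cv2.resize(b[200:260,165:225],None,fx=6.6,fy=6.6,interpolation=2)]))"
```

```text
t 12.3 pos [0.5586 0.1521 0.1601] shift [ 0.01 -0.07  0.71] turn [-0.    0.02 -0.01] f [-0.18 -0.3  -0.79] op 0.158 49.058693647384644
tip [0.57962323 0.15582239 0.07946265]
scene [197.7127472  227.24866821]
top [179.76481257 192.24695211]
scene probe_tip [([0.59, 0.1897, 0.0595], 0.44)]
scene pad_red [([0.5902, 0.1588, 0.0659], 0.41)]
scene probe [([0.561, 0.1593, 0.1303], 0.51)]
top probe_tip [([0.6586, -0.104, 0.0172], 0.29)]
top pad_red []
top probe [([0.6226, 0.1431, 0.0784], 0.62)]
```

View pics/h5.png

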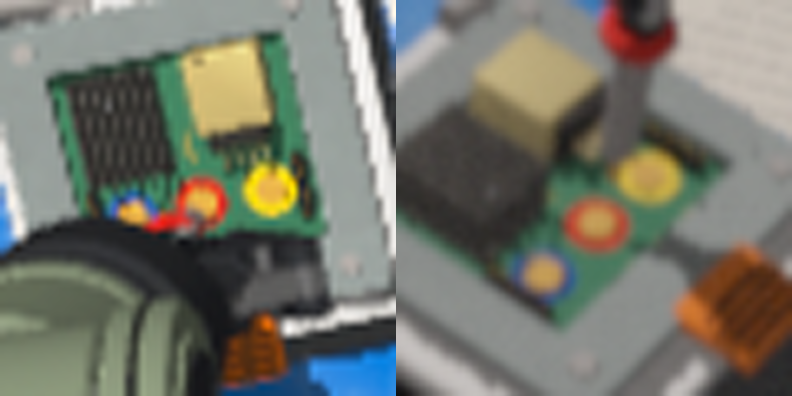

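The scene half shows the collar at (638,35) and the barrel going down to about (615,165). Red is at (598,224), with yellow close behind the barrel. In the top half, red is at (202,202). I'll check numerically where the tip lies relative to the pad.

```bash
python3 -c "
from h import *
s=get_state(); q=quat(s)
for L in (0,12,62,65,68): print(L,pix('scene',s['ee_pos']+q.apply([0,0,.0834-L/1000])).round(1),pix('top',s['ee_pos']+q.apply([0,0,.0834-L/1000])).round(1))
for P in ([.5848,.1572,.063],[.5829,.1604,.063]): print('pad',pix('scene',np.array(P)),pix('top',np.array(P)))
b=cv2.imread('pics/scene5.png');h=cv2.cvtColor(b,cv2.COLOR_BGR2HSV)
print('pads',seg(b,-8,8,(185,215,215,245),110)[:2],seg(b,20,35,(195,215,215,240),110)[:2],'collar',seg(b,-8,8,(190,198,215,215),110)[:2])
for r in range(207,236): print(r,' '.join('%02x%02x%02x'%tuple(b[r,c][::-1]) for c in range(190,211)))
"
```

```text
0 [197.1 226.2] [179.4 191.7]
12 [197.9 222.2] [178.8 192.6]
62 [201.2 204.4] [175.7 196.3]
65 [201.4 203.3] [175.5 196.5]
68 [201.6 202.2] [175.3 196.8]
pad [196.15822809 232.77983971] [180.47587709 190.7513689 ]
pad [195.59942084 234.00001751] [179.16845372 191.540068  ]
pads [([194.8, 234.6], [191, 231, 9, 7, 20])] [([202.8, 226.0], [197, 222, 11, 9, 64])] collar [([200.4, 205.5], [196, 200, 11, 10, 58])]
207 a39a80 989485 8f8f89 8b8e89 888b89 888785 87716f 8a4d4a 8c2e2a 862623 7a1c1a 701a17 6d1815 6d1a17 6e1c1a 72312e 825e59 a2938c bbb2aa c1b9b1 c2bbb2
208 b0a27a a79b7c 9c9582 939087 8c8e89 8a8b88 868180 806866 764441 702a2a 6e211f 6e1f1b 6e1d1a 6e2221 713533 7d5853 9a8780 b7ada4 c4bcb3 c6beb5 c7bfb6
209 b4a478 b0a178 aa9c7a a0977e 979285 8d8d87 888885 7e7977 6c5756 633e3c 683937 683230 6a3230 6b3e3c 755b59 877975 a29994 b8b1a9 c2bbb2 c3bbb2 c5bdb4
210 b5a579 b3a376 b2a177 ac9e77 a3997c 969180 8b8a84 7c7c79 655f5d 5b504d 5d4c49 5f4848 5f4544 655553 7a7774 898884 979691 a7a49e b3aea9 bab4ad bfb8b0
211 b5a578 b4a477 b2a276 afa074 a79972 958b70 807d74 747270 615d5d 575351 5a5351 5a5
[... 2990 characters left out ...]
d6944 9a6047 7e6c52 5d775a 557a5b 607d58 68815b 64805b 5d7e5d 4f7b5d 507b60 607f66 748675 7c857d
232 736750 a6533f bb5c3d c27f4b c49253 c49655 c29152 bd7f4a b3603f 9f5c46 707259 4c785c 49775c 49785c 49785c 4b795e 4c795e 597d66 748674 898d83 8c8f8a
233 7b5440 b34c3b c0673f c28d51 c59c58 c49c58 c29a56 be8d50 b5643c ac4f3b 7f6c55 50765b 49775d 48775c 47775b 4a775e 567762 708375 828b82 8c908b 8e918f
234 754c3b b14633 bd633c bd884c c19857 c09853 be9653 b5854a ac5d36 ad4e3c 816b52 54785e 49785e 47765b 4a755c 4d725b 5a6d61 79827c 878b87 8d908e 8d918f
235 6c5d48 a4503c b65138 b47043 b38148 b58449 b48047 b16c3e a95036 a05541 756e57 4b7459 47765b 4a775c 52735b 4d6555 58615b 717471 7b7e7c 878a88 8a8c8a
```

The measured tip in the scene image is about (197,227), against (197.1,226.2) predicted, so the geometry holds. I'll shift about 2 mm towards the pad and approach along the probe.

Emit:
jog_arm([
  [[0,0,0],[0,-0.06,0.15],-1],
  [[0,0,0],[0,0,0.15],-1],
  [[0,0,0],[0,0,0.1],-1],
  [[0,0,0],[0,0,0.05],-1],
  [[0,0,0],[0,0,0],-1],
])

```text
t: 13.32
ee_pos: [0.5621, 0.1547, 0.1483]
eef_rot: [-0.012, 0.988, 0.087, 0.13]
contact_force: [-0.2, -0.2, -0.5]
opening: 0.162
grasp_force: 49.1
```

```bash
python3 -c "
from h import *
go(np.array([.584,.1588,.063])+.0794*N,tilt=.2618)
F=[]
for i in range(8):
  b=get_image('scene'); s=get_state(); F.append(s['contact_force']@N)
print(np.round(F,2),np.mean(F)); cv2.imwrite('pics/scene6.png',b)
for r in range(220,240): print(r,' '.join('%02x%02x%02x'%tuple(b[r,c][::-1]) for c in range(189,205)))
"
```

```text
t 13.325 pos [0.5621 0.1547 0.1483] shift [-0.02 -0.01  0.29] turn [ 0.  0. -0.] f [-0.17 -0.21 -0.52] op 0.162 49.05948758125305
[-0.59 -0.47  0.84 -0.61 -0.7  -0.51 -1.4  -0.69] -0.5169183497764696
220 3a3529 231e1b 252320 342f26 473f33 5c5245 635d58 5b5655 595654 585452 565150 50514d 3f5144 2b392e 312e25 383125
221 342e23 201e1b 2c261e 4d4333 5e5341 6e6453 666059 5c5755 595453 575352 565351 4d554c 475f4c 3b523a 313b27 312f21
222 312e22 1e1d1a 332d25 554d3a 675d4a 706758 655e58 5a5655 585552 565350 53514d 575e4d 627550 6c784a 6f6e3d 655c2e
223 2a2823 23241f 282b24 434435 575544 656156 605a57 5b5755 585352 56514f 5c564c 6e6744 8a844c a3954f a99749 a38c3c
224 272e27 222c25 1e3025 293d2f 414b3f 575953 5d5a56 575452 565151 575251 6d604c 967f47 ab8f49 be9f50 c5a652 c3a34b
225 2a3e32 243a2e 283f31 294334 3b4a3e 555752 5b5856 565352 595352 59534e 7f6c4c af914d be9a52 c59f57 c6a056 c6a256
226 365542 30503e 2f4e3c 345743 395242 4f534f 575654 575250 595552 665d50 95804c bb9d4f c39f57 c39b57 c29b55 c29c55
227 426b53 3c654d 3f6750 406c53 40634e 4a574c 565551 5a5553 585550 766a50 aa9347 c4a84b 
[... 719 characters left out ...]
795e
234 3d5a45 764d3c b04534 be643d be8a4e c09753 bd9554 ac8548 946738 9f4c2f a94938 806952 4e7257 4b795d 4a795d 4b765c
235 3f644d 6b5d48 a6503e b6553a b37040 b48149 b07f47 986739 844e2e 853927 924636 685d47 456a51 457358 49745a 517159
236 3f6751 596d55 86644e a25944 a75439 a85939 a95c3b 9f4c31 923d2b 743428 644235 454a3a 33523f 3b624c 446650 536453
237 3f675f 49715f 60735b 7a6d55 8e614c 9b5842 9e5541 9d5441 915643 664736 3d4235 2d4235 32483b 405448 445248 4e544e
238 4e6375 466f70 4a7766 54765d 627359 6e6d56 6f6a52 6f6c54 686f57 4b614b 314d3c 374b3d 4a584f 5e6561 575c58 4f5250
239 81757e 576b80 457175 497866 4c795e 4e795e 4f765d 4d775c 4a785e 457058 41634f 536357 6c756e 7d827f 727473 5d605e
```

The tip is at about (195.5,231), and it is heading for about (195.2,232.8). The pad centre is (195,233.8), so it is well within tolerance. I'll descend the final part in small steps.

Emit:
jog_arm([
  [[0,0,0],[0,0,0.07],-1],
  [[0,0,0],[0,0,0.07],-1],
  [[0,0,0],[0,0,0.06],-1],
  [[0,0,0],[0,0,0],-1],
])

```text
t: 14.22
ee_pos: [0.5636, 0.1549, 0.1424]
eef_rot: [-0.011, 0.988, 0.087, 0.13]
contact_force: [1.0, -0.6, -0.4]
opening: 0.16
grasp_force: 49.1
```

```bash
cat > f.py <<'E'
from h import *
go(np.array([.584,.1588,.063])+.0794*N,tilt=.2618)
F=[]
for i in range(16):
  b=get_image('scene'); F.append(get_state()['contact_force'])
F=np.array(F); print('mean F',F.mean(0).round(2),'n',(F@N).mean().round(2),'sd',(F@N).std().round(2))
cv2.imwrite('pics/last.png',b)
E
python3 f.py
```

```text
t 14.225 pos [0.5636 0.1549 0.1424] shift [-0.02 -0.01  0.09] turn [ 0.  0. -0.] f [ 1.01 -0.64 -0.45] op 0.16 49.05979514122009
mean F [-0.1   0.09 -0.71] n -0.66 sd 0.63
```

Emit:
jog_arm([
  [[0,0,0],[0,0,0.05],-1],
  [[0,0,0],[0,0,0.03],-1],
  [[0,0,0],[0,0,0],-1],
])

```text
t: 15.4
ee_pos: [0.5645, 0.1551, 0.1406]
eef_rot: [-0.012, 0.988, 0.087, 0.13]
contact_force: [-0.5, -0.0, 0.5]
opening: 0.159
grasp_force: 49.1
```

```bash
python3 f.py
```

```text
t 15.4 pos [0.5645 0.1551 0.1406] shift [-0.03 -0.01  0.02] turn [ 0. -0. -0.] f [-0.48 -0.03  0.5 ] op 0.159 49.08266723155975
mean F [-0.23  0.01  0.85] n 0.88 sd 0.58
```

Emit:
jog_arm([
  [[0,0,0],[0,0,0.04],-1],
  [[0,0,0],[0,0,0.035],-1],
  [[0,0,0],[0,0,0],-1],
  [[0,0,0],[0,0,0],-1],
])

```text
t: 16.7
ee_pos: [0.565, 0.1552, 0.1384]
eef_rot: [-0.012, 0.988, 0.087, 0.13]
contact_force: [-0.7, -1.0, 2.1]
opening: 0.161
grasp_force: 49.1
```

```bash
python3 f.py; python3 - <<'E'
import cv2
b=cv2.imread('pics/last.png'); cv2.imwrite('pics/v.png',cv2.resize(b[190:260,160:230],None,fx=8,fy=8,interpolation=2))
E
```

```text
t 16.7 pos [0.565  0.1552 0.1384] shift [-0.03 -0.01 -0.05] turn [ 0. -0. -0.] f [-0.74 -1.01  2.13] op 0.161 49.10462737083435
mean F [-0.6  -0.17  1.72] n 1.83 sd 0.37
```

View pics/v.png

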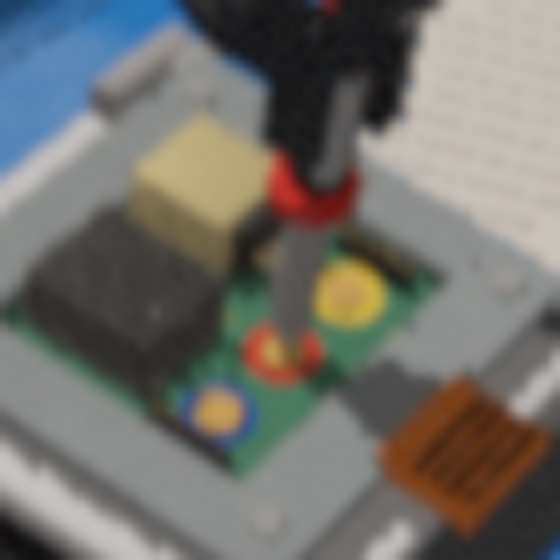

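The tip sits on the red pad at about (287,350), with the pad centre at about (283,352). The frame is down and the pressure is about 2.4 N, which is half way in. I'm handing it in.

```bash
python3 -c "
from rig import *
print(close_job())"
```

```text
the job is handed in; nothing more can be done
None
```

I swung the clamp frame fully down and handed the job in holding the probe square to the board on the red test point at about 2.4 N, roughly half way in; no verdict came back.

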